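Put the kickstand down and hold the bicycle frame stub upright

ROBOT

A 7-joint arm with a two-finger parallel gripper is mounted at the origin on a cart in front of the work surface, level with it; the furniture and walls round the work are solid. World frame = base frame: x ahead of the robot, y to its left, z up, the work surface at z = 0. Lengths are in m, angles in rad, forces in N, time in s.
With the tool pointing down it reaches from about 0.35 to 0.775 m from the base axis. Payload 3.1 kg.
Tool frame: the origin (TCP) lies midway between the tips of the shut fingers; the grasp point (between the pads) lies 19 mm behind it (env.pinch_z is the distance from the TCP to the grasp point, in m); z points along the fingers, y is the line along which they close (so a half turn about z gives the same grasp; the last joint's range is limited). The gripper opens to 85 mm and grips with 20 to 120 N. Pads are 22 mm wide; open, the fingers measure 114 mm over their backs; the gripper's body (76 mm by 85 mm) begins 54 mm behind the grasp point. The pads swing forward as they close: fully open they stand 13 mm farther back than shut.
Start: joints at [1.167, 0.311, 0.014, 1.512, -0.004, 1.319, -0.027], TCP at [0.195, -0.514, 0.231] pointing down, gripper open.
Joint ranges: [-2.7, 2.7], [-0.3, 1.91], [-1.27, 1.3], [0.12, 2.57], [-1.44, 4.58], [0.2, 2.03], [-3.05, 3.05]. Speed limits (rad/s): [2.79, 2.79, 3.14, 3.14, 3.14, 3.14, 3.14].

INTERFACE

Orientations are given as a unit quaternion [x, y, z, w].
In Python, from bench import env, hand, kin, vision, order gives the robot as it stands. The module is installed in compiled form; this text tells all that it offers. Calls block until the motion is done:
- env.move_ptp(position, orientation): joint-space move of the TCP to a pose.
- env.move_linear(position, max_speed=0.15, orientation=None, guard=None): straight line of the TCP; orientation=None keeps the orientation; max_speed is the mean speed in m/s. With guard (N) it stops when the force on the tool has changed by that much, and returns True; else False.
- env.set_joints(angles): joint-space move.
- hand.open_gripper() and hand.close(): open the fingers fully, or close them until they stop; the grip force is fixed at half the most.
- env.dwell(seconds).
- kin.solve_ik(position, orientation): joint angles nearest the present ones, or None.
- env.get_state(): the state.
- vision.capture(name): name is "scene" or "side" or "wrist"; returns the picture (480x640x3 uint8, red, green, blue); there is no depth.
- vision.camera_info(name): a dict with "fov_y" (degrees; the focal length in pixels is half the picture's height over the tangent of half this angle, whatever the lens; pixels are square), "cx", "cy" (the principal point, pixels), "rvec" (rotation vector, rad) and "tvec" (3), from world to camera coordinates, as OpenCV has them. Camera axes: x right, y down, z forward; pixel columns grow to the right and rows downward; lengths in m; the calibration is good to about 2 mm. The wrist camera is an equidistant fisheye: a pixel r from the principal point sees the ray r / f radians off the axis. A picture is of the moment at which its call begins: read the wrist's pose just before it. camera_info takes no time and is no camera call; for the wrist camera it gives the pose at the moment of the call.
A pose or a line that the arm cannot do raises env.MotionError and nothing moves.
- order.finish_job(): hands the job in; it is judged then, once.
The state is a dict: "t": time; "joint_positions": joint angles; "joint_velocities": joint speeds; "joint_torque": joint torques, N m; "ee_pos": TCP position; "tool_rot": TCP orientation; "wrist_force": force on the tool from outside, world axes, zero at the start; "moment": the same for the moment, N m; "gripper_width": finger opening in m; "grasp_force": force on a finger pad.
Only numpy, scipy, OpenCV 4.12 (cv2) and the standard library are available. Lean on these libraries where they do the work, as an engineer would, in place of code of your own. Each camera call takes 0.05 s, during which the arm holds its last target. There are 200 camera calls.

TASK

The jar of screws stands where the frame stub's kickstand comes down: set it upright in the small steel parts tray and let go of it. Then flip the kickstand all the way down over its centre, take the frame by the crossbar at its top, bring it upright and finish still gripping the crossbar, holding the frame upright and still, clear of resting on its kickstand. Do not tip the jar over and leave the sanding block and the masking tape where they are.

Things in the scene. Friction and masses are not known exactly. Their poses are not given: they have to be found in the camera images.
- stand_base: Fixed flat wooden foot carrying a bicycle hub between two steel cheeks. Origin on the bench straight below the middle of the hub; own x points away from the robot (the way the frame leans at the start), y to its left, z up. Foot: x -175 to +100, y -86 to +110 mm, top at z 12 mm; cheeks at y +-54 mm, up to z 82 mm. Place and yaw vary.
- hub_axle (a point): Middle of the hub axle, 60 mm above the stand's origin; the axle runs along the stand's y. The grey frame stub, a tube 32 mm thick, tips about it.
- frame (a joint): Tipping angle of the frame stub about the hub axle (rad): 0 is exactly upright, positive leans to the stand's +x. Starts at its stop at +0.40. It turns freely and falls by its own weight (1.3 kg in all; about 4 N at the crossbar lifts it from the stop). With the kickstand down it can rest on it at about -0.2, which is not upright.
- crossbar: Round steel bar, diameter 22 mm (25 at the rubber ends), 160 mm long, across the top of the frame like a T, 200 mm from the hub axle. Origin at its middle, own y along the bar; the bar rolls freely about its own y in its bushing. A 30 mm wide clamp block fills the middle 34 mm; bare bar from 17 to 78 mm on both sides. Pinched across, it lets the frame tip under the fingers.
- kickstand_hinge (a point): Point on the kickstand's hinge axis, which is parallel to the stand's y. Carried by the frame: with the frame upright it is at x -30, y +45, z 145 mm in the stand's frame.
- kickstand_foot (a point): Point on the kickstand's round foot bar (diameter 14 mm, parallel to the stand's y), 40 mm out from the leg and 20 mm from the bar's free end, which points to +y. 125 mm from the hinge axis. At the start it is the highest point of the leg, about 270 mm above the bench; it comes down towards the robot (stand's -x) in an arc about the hinge.
- kickstand (a joint): Kickstand angle from the frame (rad): 0 folded up, 2.05 fully down at its stop. Over-centre spring: below about 1.0 it springs back to 0, above that it snaps down by itself. With the frame at angle f and this joint at q the leg leans 0.6 + q - f from straight up towards the stand's -x. About 2 N at the foot bar starts it; moved so, the frame stays on its stop.
- screw_jar: Clear glass jar of screws with a yellowish screw lid, body diameter 66 mm, lid 61 mm, 90 mm high, about 0.3 kg. Origin at the centre of its underside, own z up. Starts upright on the wooden foot, on the robot's side, under the kickstand's path.
- parts_tray: Fixed shallow steel tray, 125 x 125 mm outside, 14 mm high, walls and floor about 3 mm. Origin at the centre of its underside on the bench.
- sanding_block: Sanding block, 65 x 110 x 37 mm, loose, to be left alone. Origin at the centre of its underside.
- masking_tape: Roll of masking tape, diameter 100, 25 mm high, loose, to be left alone. Origin at the centre of its underside.
There are look-alikes about, which are no part of the job. Leave any black look-alike of the screw_jar alone.

How it is judged:
On the way, in this order (a step that is already met when the one before it is completed fails the run):
1. the jar stands upright in the tray, let go (horizontal distance between screw_jar and parts_tray below 0.04 m and height (world z) of screw_jar below 0.007 m and angle between screw_jar's own z axis and vertical below 0.06 rad and contact force between the fingers and screw_jar below 0.1 N), for 0.2 s.
2. the kickstand is fully down (value of joint kickstand above 1.95 rad), for 0.2 s.
At the end, for the whole second after the job is handed in: The jar stands upright (within 0.06 rad) on the floor of the tray, released; the kickstand is down at its stop (joint above 1.95); the frame is upright within 0.09 rad (5 degrees) and still, and the fingers hold the crossbar with more than 2 N, through the last second (all of step 1 and value of joint kickstand above 1.95 rad and value of joint frame between -0.09 and 0.09 rad and velocity of joint frame between -0.05 and 0.05 rad/s and contact force between the fingers and crossbar above 2 N); the arm keeps its last pose, push and grip.
It fails at once if the jar is tipped over (angle between screw_jar's own z axis and vertical above 0.6 rad).
It fails at once if the sanding block is moved (distance of sanding_block from where it was at the start of the episode above 0.03 m).
It fails at once if the masking tape is moved (distance of masking_tape from where it was at the start of the episode above 0.03 m).
It also fails if it takes over 56 s, if anything falls off the work surface, if the arm or the gripper's body presses on something with over 40 N, if the wrist force passes 120 N, or if a joint passes its speed limit or range.

## Working session

There is one attempt and no reset: what is moved stays moved. The work goes in short steps, each a Python script; the robot and the scene stay as the last script left them, time stands still between calls to the robot, and variables do not carry over. Pictures are saved under pics/ and viewed, at most 10 in all, crops included, and the job is handed in when it is done.

```bash
mkdir -p pics; cat > h.py <<'E'
import numpy as np, cv2
from bench import env, hand, kin, vision, order
def cam(n):
    c=vision.camera_info(n); f=240/np.tan(np.radians(c['fov_y'])/2)
    R=cv2.Rodrigues(np.array(c['rvec'],float))[0]; t=np.array(c['tvec'],float).ravel()
    return f,c['cx'],c['cy'],R,t
def ray(n,u,v,C=None):
    f,cx,cy,R,t=C or cam(n); a,b=(u-cx)/f,(v-cy)/f
    if n=='wrist':
        r=np.hypot(a,b); s=np.sin(r)/r if r>1e-9 else 1; d=np.array([a*s,b*s,np.cos(r)])
    else: d=np.array([a,b,1.])
    d=R.T@d; return -R.T@t, d/np.linalg.norm(d)
def onz(n,u,v,z,C=None):
    o,d=ray(n,u,v,C); return o+d*(z-o[2])/d[2]
def tri(*obs):
    A=np.zeros((3,3));b=np.zeros(3);L=[]
    for n,u,v in obs:
        o,d=ray(n,u,v);P=np.eye(3)-np.outer(d,d);A+=P;b+=P@o;L.append((P,o))
    x=np.linalg.solve(A,b); return x,[np.linalg.norm(P@(x-o)) for P,o in L]
def proj(n,p):
    f,cx,cy,R,t=cam(n); q=R@np.array(p)+t
    if n=='wrist':
        r=np.arctan2(np.hypot(q[0],q[1]),q[2]);k=r/np.hypot(q[0],q[1]);return cx+f*q[0]*k,cy+f*q[1]*k
    return cx+f*q[0]/q[2],cy+f*q[1]/q[2]
def save(n,name):
    im=vision.capture(n); cv2.imwrite('pics/'+name,im[:,:,::-1]); return im
E
python3 - <<'E'
from h import *
for n in('scene','side'): save(n,n+'0.png'); f,cx,cy,R,t=cam(n); print(n,f,-R.T@t,R[2])
print(env.get_state()['t'],env.pinch_z)
E
```

```text
scene 486.7491063676745 [-0.09735962 -1.14839558  0.8656526 ] [ 0.5114962   0.65071345 -0.5611984 ]
side 466.95361289959567 [ 0.17520965 -1.25157492  0.78643098] [ 0.3036582   0.78912529 -0.53392225]
0.1 0.0187
```

View pics/scene0.png

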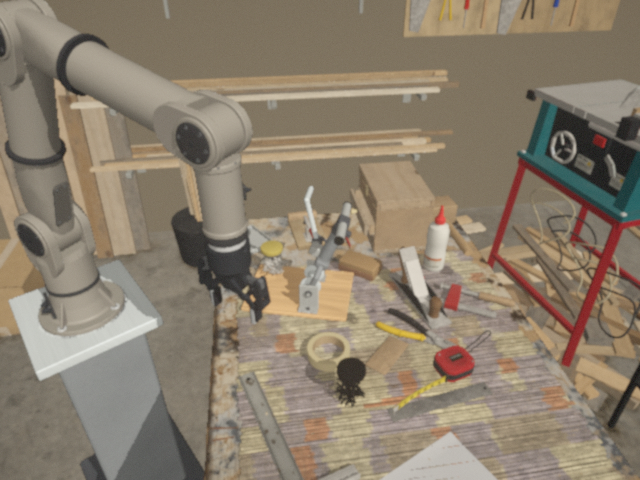

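View pics/side0.png

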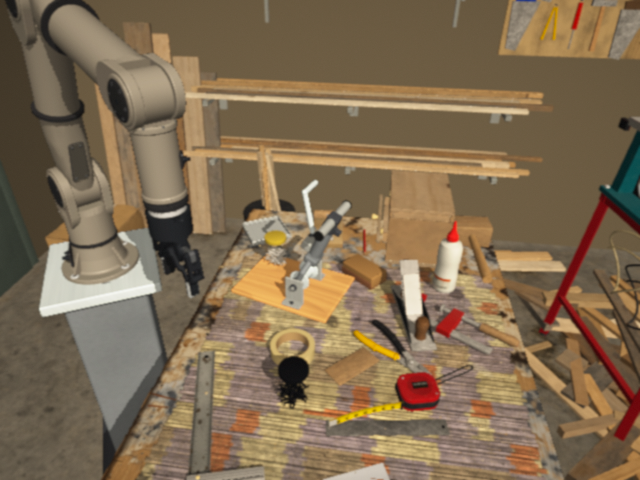

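The jar candidates are the yellow lid at scene (272,247) / side (276,238) and the black one at scene (350,370) / side (292,370). The yellow-lidded one stands on the wooden foot on the robot's side, so it is the right one. The steel tray lies behind it, around side (262,228). I'll confirm this in an enlarged crop.

```bash
python3 - <<'E'
import cv2,numpy as np
a=cv2.imread('pics/scene0.png')[175:325,225:385];b=cv2.imread('pics/side0.png')[170:320,220:380]
cv2.imwrite('pics/crop0.png',np.hstack([cv2.resize(x,(400,375),interpolation=cv2.INTER_CUBIC)for x in(a,b)]))
E
```

```text
(no output)
```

View pics/crop0.png

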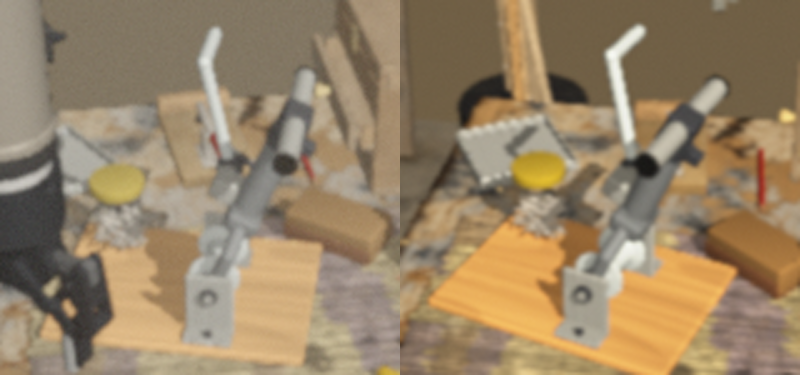

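The crop shows:
- **Jar:** yellow lid with clear screws below, at side ~(275,236), standing on the wooden foot.
- **Tray:** corners at side (243,222), (278,216), (291,236), (252,245).
- **Foot:** corners at side (232,290), (324,320), (355,277).
- **Crossbar:** near end at side (319,234), far end (348,204).
- **Kickstand foot bar:** tip at side (316,182).

```bash
python3 - <<'E'
from h import *
S=[(232,290),(324,320),(355,277)]
P=[onz('side',u,v,.012) for u,v in S]
Q=[onz('scene',u,v,.012) for u,v in[(243,309),(347,320),(354,272)]]
print('foot',np.round(P,3),np.round(Q,3),[np.linalg.norm(P[i]-P[i+1]) for i in(0,1)])
T=[onz('side',u,v,.014) for u,v in[(243,222),(278,216),(291,236),(252,245)]]
print('tray',np.round(T,3),np.mean(T,0),[np.linalg.norm(T[i]-T[i-1]) for i in range(4)])
for n in('side','scene'):
    im=cv2.cvtColor(cv2.cvtColor(cv2.imread(f'pics/{n}0.png'),cv2.COLOR_BGR2RGB),cv2.COLOR_RGB2HSV)
    m=cv2.inRange(im,(20,110,90),(35,255,255)); m[:, :250]=0;m[:,310:]=0;m[:220]=0;m[265:]=0
    k,l,s,c=cv2.connectedComponentsWithStats(m); i=1+np.argmax(s[1:,4]); print(n,s[i],c[i],onz(n,*c[i],.098))
    
print('bar near',tri(('side',319,234),('scene',225+285/2.5,175+163/2.5)))
print('bar far',tri(('side',220+322/2.5,170+88/2.5),('scene',225+305/2.5,175+78/2.5)))
print('kick tip',tri(('side',220+240/2.5,170+32/2.5),('scene',225+215/2.5,175+32/2.5)))
print('kick elbow',tri(('side',220+212/2.5,170+55/2.5),('scene',225+205/2.5,175+62/2.5)))
for n,u,v,n2 in [('side',362,266,0)]: print('block',onz(n,u,v,.037))
print('tape',onz('side',292,345,.025))
E
```

```text
foot [[ 0.322 -0.277  0.012]
 [ 0.505 -0.47   0.012]
 [ 0.649 -0.341  0.012]] [[ 0.321 -0.28   0.012]
 [ 0.506 -0.478  0.012]
 [ 0.649 -0.341  0.012]] [np.float64(0.26545513289291855), np.float64(0.193060346331299)]
tray [[ 0.433  0.054  0.014]
 [ 0.551  0.051  0.014]
 [ 0.551 -0.083  0.014]
 [ 0.425 -0.089  0.014]] [ 0.49014849 -0.01663194  0.014     ] [np.float64(0.1432761837489541), np.float64(0.11835027389949208), np.float64(0.13377585774778028), np.float64(0.1262340719679904)]
side [264 231  22  15 283] [274.80565371 237.98233216] [ 0.46568588 -0.20359825  0.098     ]
scene [261 241  22  15 257] [271.3463035  248.16342412] [ 0.46591988 -0.20189814  0.098     ]
bar near (array([ 0.49630106, -0.45155998,  0.24679281]), [np.float64(0.001754727213297712), np.float64(0.0017547272132978657)])
bar far (array([ 0.62401362, -0.33052784,  0.23338011]), [np.float64(0.0007161696133498914), np.float64(0.000716169613349838)])
kick tip (array([ 0.56753592, -0.25181159,  0.27064932]), [np.float64(0.0010170081662416693), np.float64(0.0010170081662417487)])
kick elbow (array([ 0.5197498 , -0.29907816,  0.27419783]), [np.float64(0.00019928083413097192), np.float64(0.00019928083413100887)])
block [ 0.67252047 -0.33196546  0.037     ]
tape [ 0.4019848  -0.53290153  0.025     ]
```

```bash
cat >> h.py <<'E'
from scipy.spatial.transform import Rotation as Ro
YAW=np.arctan2(-.725,.688)
O=np.array([.501,-.344,0]); EX=np.array([.688,-.725,0]); EY=np.array([.725,.688,0])
def st(x,y,z): return O+x*EX+y*EY+np.array([0,0,z])
def q_zy(z,y):
    z=np.array(z,float);z/=np.linalg.norm(z);y=np.array(y,float);y-=z*(y@z);y/=np.linalg.norm(y)
    return Ro.from_matrix(np.c_[np.cross(y,z),y,z]).as_quat()
def stat():
    s=env.get_state();print('t',round(s['t'],2),'p',np.round(s['ee_pos'],3),'w',round(s['gripper_width'],4),'g',np.round(s['grasp_force'],1),'F',np.round(s['wrist_force'],1));return s
E
python3 - <<'E'
from h import *
s=env.get_state(); R=Ro.from_quat(s['tool_rot']).as_matrix(); print(np.round(R,2))
p=np.array(s['ee_pos'])
env.move_linear([p[0],p[1],.34],.25)
# try closing directions, report joint7
for nm,y in(('EX',EX),('-EX',-EX),('EY',EY),('-EY',-EY),('Y',[0,1,0]),('X',[1,0,0])):
    q=q_zy([0,0,-1],y); print(nm,[None if (j:=kin.solve_ik(P,q)) is None else np.round(j,2) for P in([.466,-.203,.3],[.49,-.017,.05])])
env.move_ptp([.47,-.12,.34],q_zy([0,0,-1],EY)); stat()
save('wrist','w1.png'); print(proj('wrist',[.466,-.203,.102]),proj('wrist',[.49,-.017,.014]))
f,cx,cy,Rc,t=cam('wrist');print(-Rc.T@t,Rc[2])
E
```

```text
[[ 0.94  0.35 -0.  ]
 [ 0.35 -0.94  0.  ]
 [-0.   -0.   -1.  ]]
EX [array([ 0.64,  0.21, -0.32,  1.48,  0.07,  1.46, -0.5 ]), array([ 0.47,  0.45, -0.6 ,  1.89,  0.32,  0.9 , -1.09])]
-EX [array([ 1.17,  0.36, -1.08,  1.46,  0.32,  1.51,  2.43]), array([ 0.79,  0.63, -1.08,  1.88,  0.65,  1.03,  1.76])]
EY [array([ 0.76,  0.23, -0.48,  1.48,  0.11,  1.46,  1.04]), array([ 0.51,  0.46, -0.65,  1.89,  0.35,  0.91,  0.45])]
-EY [array([ 0.54,  0.21, -0.2 ,  1.48,  0.04,  1.46, -2.04]), array([ 0.35,  0.42, -0.44,  1.9 ,  0.22,  0.88, -2.58])]
Y [array([ 0.82,  0.24, -0.55,  1.47,  0.12,  1.46,  1.84]), array([ 0.54,  0.47, -0.7 ,  1.89,  0.38,  0.91,  1.23])]
X [array([ 0.73,  0.22, -0.43,  1.48,  0.09,  1.46,  0.29]), array([ 0.49,  0.45, -0.62,  1.89,  0.33,  0.9 , -0.3 ])]
t 2.43 p [ 0.47  -0.122  0.34 ] w 0.0858 g 0.0 F [-0.4 -0.5  0.4]
(np.float64(267.4207038425962), np.float64(249.74619110757988)) (np.float64(389.77966846136206), np.float64(137.81660139546773))
[ 0.42012955 -0.07174486  0.4825254 ] [ 0.19334908 -0.20616514 -0.95922472]
```

View pics/w1.png

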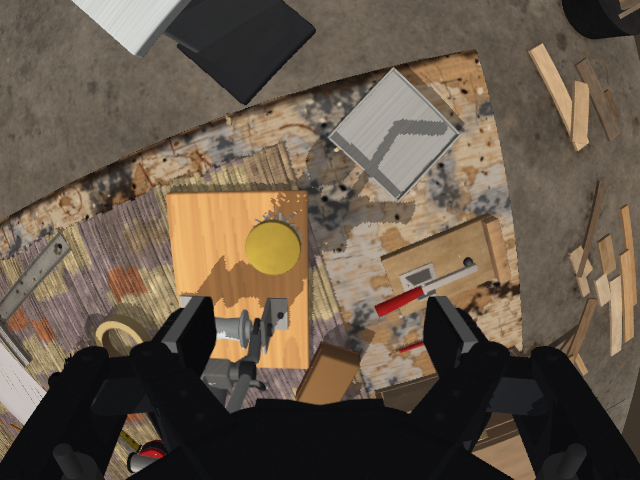

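The wrist view shows:
- **Lid:** centre (273,248).
- **Tray:** corners (395,68), (459,132), (398,200), (330,137).
- **Foot:** corners (168,193), (307,193), (308,367).

Next I compute these positions and pick the jar.

```bash
python3 - <<'E'
from h import *
im=cv2.cvtColor(cv2.imread('pics/w1.png'),cv2.COLOR_BGR2HSV)
m=cv2.inRange(im,(20,110,60),(35,255,255)); m[:,:235]=0;m[:,310:]=0;m[:210]=0;m[290:]=0
k,l,s,c=cv2.connectedComponentsWithStats(m); i=1+np.argmax(s[1:,4]); print(s[i],c[i])
jar=onz('wrist',*(s[i][:2]+s[i][2:4]/2),.102); print('jar',jar)
T=[onz('wrist',u,v,.012) for u,v in[(395,68),(459,132),(398,200),(330,137)]]
tray=np.mean(T,0); print('tray',np.round(T,3),tray,[round(np.linalg.norm(T[i]-T[i-1]),3) for i in range(4)])
F=[onz('wrist',u,v,.012) for u,v in[(168,193),(307,193),(308,367)]]
Y=F[1]-F[0];X=F[2]-F[1];print('foot',np.linalg.norm(Y),np.linalg.norm(X),Y/np.linalg.norm(Y),X/np.linalg.norm(X))
print('O',F[0]+.175*EX+.086*EY,F[1]+.175*EX-.11*EY,F[2]-.1*EX-.11*EY)
assert np.hypot(*(jar-[.466,-.203,.102])[:2])<.02
q=q_zy([0,0,-1],EY)
env.move_linear([jar[0],jar[1],.16],.2,orientation=q)
print(env.move_linear([jar[0],jar[1],.046],.1,guard=12)); stat()
hand.close(); stat()
env.move_linear([jar[0],jar[1],.14],.1); s=stat()
np.save('tray.npy',tray)
E
```

```text
[ 245  220   56   55 2390] [272.63849372 247.03723849]
jar [ 0.46875416 -0.1968457   0.102     ]
tray [[ 0.432  0.053  0.012]
 [ 0.55   0.056  0.012]
 [ 0.555 -0.066  0.012]
 [ 0.435 -0.069  0.012]] [ 0.49329779 -0.00638323  0.012     ] [np.float64(0.122), np.float64(0.117), np.float64(0.123), np.float64(0.12)]
foot 0.18936231263900735 0.26810855068208933 [0.73917951 0.67350847 0.        ] [ 0.68173229 -0.73160172  0.        ]
O [ 0.50621425 -0.33650699  0.012     ] [ 0.50408699 -0.34381787  0.012     ] [ 0.49766525 -0.34059155  0.012     ]
False
t 4.9 p [ 0.469 -0.197  0.047] w 0.0853 g 0.0 F [-0.5 -0.1 -0.2]
t 5.24 p [ 0.469 -0.197  0.047] w 0.0631 g 65.6 F [-2.   0.   5.4]
t 6.33 p [ 0.468 -0.197  0.139] w 0.0634 g 66.4 F [ 0.5 -0.3 -4.6]
```

```bash
python3 - <<'E'
from h import *
tr=np.load('tray.npy')
env.move_linear([tr[0],tr[1],.14],.2); stat()
env.move_linear([tr[0],tr[1],.05],.12)
print(env.move_linear([tr[0],tr[1],.034],.03,guard=6)); stat()
hand.open_gripper(); stat()
env.move_linear([tr[0],tr[1],.15],.15)
env.move_linear([tr[0]-.02,tr[1]-.05,.34],.25); stat()
save('wrist','w2.png'); save('side','s2.png')
f,cx,cy,R,t=cam('wrist')
a=cv2.imread('pics/w2.png');b=cv2.imread('pics/s2.png')[190:310,220:380]
cv2.imwrite('pics/c2.png',np.hstack([cv2.resize(a,(400,300)),cv2.resize(b,(400,300))]))
print(proj('wrist',[tr[0],tr[1],.093]),f)
E
```

```text
t 7.44 p [ 0.493 -0.008  0.14 ] w 0.0631 g 66.3 F [-0.2 -1.2 -3.6]
True
t 8.78 p [ 0.494 -0.006  0.038] w 0.0634 g 67.2 F [-0.2  1.   4.4]
t 9.14 p [ 0.492 -0.007  0.037] w 0.0853 g 0.0 F [0.9 0.3 0.4]
t 10.98 p [ 0.473 -0.056  0.338] w 0.0851 g 0.0 F [ 0.1  0.9 -0.1]
(np.float64(368.79416597204664), np.float64(178.47649832107254)) 371.64829954431775
```

View pics/c2.png

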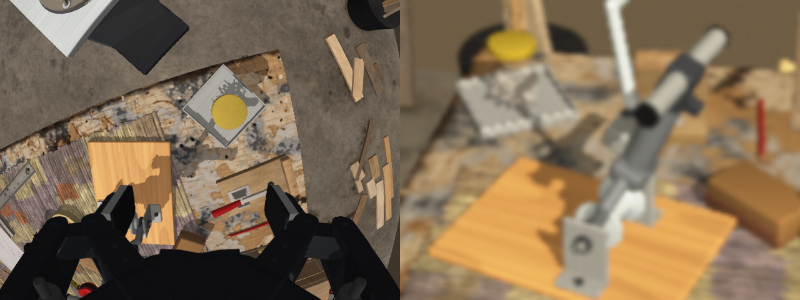

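The jar stands on the tray floor: the lid is centred in the tray, and contact came 9 mm lower than on the foot, as expected. Next is the kickstand.

```bash
sed -i 's/^O=.*; EX=/O=np.array([.502,-.342,0]); EX=/' h.py; python3 - <<'E'
from h import *
T=.7; n=np.array([-np.cos(T),-np.sin(T)]); a=np.array([np.sin(T),-np.cos(T)])
H=np.array([.0055,.150])
def tcp(th,off): 
    p=H+.125*np.array([-np.sin(th),np.cos(th)])-n*off+a*.017
    return st(p[0],.088,p[1])
ax=a[0]*EX+np.array([0,0,a[1]])
best=None
for y in(EY,-EY):
    q=q_zy(ax,y); js=[kin.solve_ik(P,q) for P in(tcp(.2,.035)+[0,0,.08],tcp(.2,.035),tcp(.8,.018),tcp(1.45,.018))]
    for j in js: print(None if j is None else np.round(j,2))
    if best is None and all(j is not None for j in js): best=q
hand.close()
env.move_ptp(tcp(.2,.035)+[0,0,.08],best); 
env.move_linear(tcp(.2,.035),.12); stat()
for th in(.2,.4,.6,.8,1.0,1.15,1.3,1.45):
    print(env.move_linear(tcp(th,.018),.1,guard=20)); s=stat()
env.dwell(.3)
p=np.array(s['ee_pos']); env.move_linear(p-.05*ax+[0,0,.12],.2)
im=save('side','s3.png')[150:350,200:400]; cv2.imwrite('pics/c3.png',cv2.resize(im[:,:,::-1],(600,600)))
E
```

```text
[ 0.69  0.07 -0.46  1.7   0.54  0.83  0.74]
[ 0.67  0.13 -0.46  1.85  0.69  0.68  0.55]
[ 0.74  0.04 -0.61  2.06  0.8   0.63  0.33]
[ 0.7   0.1  -0.65  2.22  1.12  0.58 -0.07]
[-0.81  0.06  1.13  1.74  0.39  0.79 -2.28]
[-0.77  0.17  1.16  1.89  0.28  0.57 -2.24]
[-0.24  0.    0.38  2.09  0.77  0.61 -2.79]
[ 0.96  0.14 -0.94  2.21  1.17  0.62  3.04]
t 13.65 p [ 0.579 -0.295  0.283] w -0.0001 g 0.0 F [ 0.2 -0.3 -0.1]
False
t 13.97 p [ 0.57  -0.285  0.272] w -0.0001 g 0.0 F [-0.2  0.5  0.3]
False
t 14.37 p [ 0.554 -0.268  0.265] w -0.0004 g 0.8 F [ 1.1 -0.6  1.8]
False
t 14.77 p [ 0.538 -0.252  0.251] w -0.0003 g 0.4 F [ 0.7 -0.6  0.8]
False
t 15.17 p [ 0.525 -0.239  0.236] w -0.0001 g 0.3 F [-0.1 -1.2  0.7]
False
t 15.57 p [ 0.514 -0.228  0.216] w -0.0 g 0.1 F [-0.6  0.6  0.8]
False
t 15.9 p [ 0.508 -0.221  0.2  ] w -0.0003 g 0.0 F [ 0.3 -0.4 -0.3]
False
t 16.23 p [ 0.504 -0.216  0.182] w -0.0003 g 0.0 F [-0.1 -0.5  1. ]
False
t 16.57 p [ 0.502 -0.214  0.164] w 0.0003 g 0.0 F [ 0.3 -0.5  0.3]
```

View pics/c3.png

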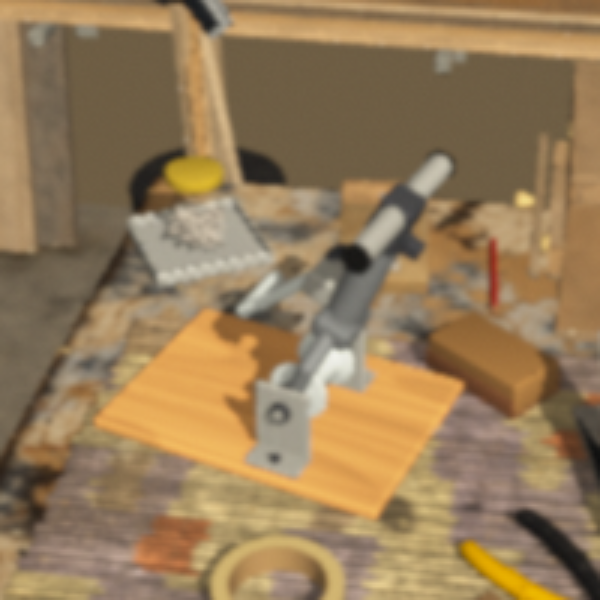

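The kickstand has come down: its elbow is at side ~(280,253). The jar is upright in the tray, and the block and tape are untouched. I'll check the angle numerically, then take the crossbar.

```bash
python3 - <<'E'
from h import *
for q in(1.6,1.8,2.05):
    th=.2+q; print(q,np.round(proj('side',st(.0055-.125*np.sin(th),.045,.15+.125*np.cos(th))),1))
print('bar ends pred',[np.round(proj('side',st(.0779,y,.2442)),1) for y in(-.08,.08)])
C=lambda f,y,dz=0: st(.2*np.sin(f),y,.06+.2*np.cos(f)-env.pinch_z+dz)
for nm,e in(('EX',EX),('-EX',-EX)):
    q=q_zy([0,0,-1],e)
    for y in(-.048,.048):
        print(nm,y,[None if(j:=kin.solve_ik(P,q)) is None else np.round(j,2) for P in(C(.4,y,.1),C(.4,y),C(0,y))])
stat()
E
```

```text
1.6 [273.  235.7]
1.8 [276.  243.8]
2.05 [281.7 253.4]
bar ends pred [array([319.7, 236.1]), array([347.2, 204.7])]
EX -0.048 [array([ 0.85,  0.61, -0.4 ,  0.87,  0.22,  1.7 , -0.26]), array([ 0.88,  0.62, -0.4 ,  1.1 ,  0.23,  1.46, -0.29]), array([ 0.91,  0.44, -0.39,  1.34,  0.17,  1.4 , -0.29])]
EX 0.048 [array([ 0.73,  0.67, -0.48,  0.78,  0.3 ,  1.74, -0.42]), array([ 0.77,  0.67, -0.48,  1.03,  0.29,  1.5 , -0.45]), array([ 0.81,  0.5 , -0.5 ,  1.27,  0.23,  1.43, -0.48])]
-EX -0.048 [array([ 1.09,  0.76, -1.08,  0.85,  0.67,  1.81,  2.67]), array([ 1.17,  0.8 , -1.08,  1.09,  0.68,  1.6 ,  2.6 ]), array([ 1.28,  0.62, -1.08,  1.32,  0.54,  1.5 ,  2.58])]
-EX 0.048 [array([ 0.44,  0.64,  0.2 ,  0.8 , -0.12,  1.71,  2.92]), array([ 0.46,  0.63,  0.14,  1.05, -0.08,  1.47,  2.91]), array([ 0.36,  0.45,  0.21,  1.29, -0.09,  1.41,  2.89])]
t 17.88 p [ 0.478 -0.19   0.32 ] w 0.0002 g 0.0 F [-0.4 -0.4 -0.5]
```

```bash
python3 - <<'E'
from h import *
C=lambda f,y,dz=0: st(.2*np.sin(f),y,.06+.2*np.cos(f)-env.pinch_z+dz)
y=-.048; q=q_zy([0,0,-1],EX)
p=np.array(env.get_state()['ee_pos']); env.move_linear([p[0],p[1],.36],.2)
hand.open_gripper()
env.move_ptp(C(.4,y,.11),q); stat()
print(env.move_linear(C(.4,y),.1,guard=10)); stat()
hand.close(); s=stat(); p0=np.array(s['ee_pos']); print('err',p0-C(.4,y))
if .018<s['gripper_width']<.028 and s['grasp_force']>5:
    p0=C(.4,y)
    for f in np.arange(.3,-.01,-.1):
        env.move_linear(p0+C(f,y)-C(.4,y),.06); s=stat()
    env.dwell(.5); stat()
for n in('side','scene'): save(n,n+'4.png')
a=cv2.imread('pics/side4.png')[170:320,220:380];b=cv2.imread('pics/scene4.png')[175:325,225:385]
cv2.imwrite('pics/c4.png',np.hstack([cv2.resize(x,(400,375),interpolation=cv2.INTER_CUBIC)for x in(a,b)]))
for nm,pt in(('bar far f0',st(0,.08,.26)),('bar -.1',st(-.02,.08,.259)),('kick elbow f0',st(-.03-.125*np.sin(2.65),.045,.145+.125*np.cos(2.65)))):
    u=proj('side',pt);v=proj('scene',pt);print(nm,(u[0]-220)*2.5,(u[1]-170)*2.5,400+(v[0]-225)*2.5,(v[1]-175)*2.5)
E
```

```text
t 20.02 p [ 0.522 -0.43   0.336] w 0.0853 g 0.0 F [1.1 1.2 0.8]
False
t 21.27 p [ 0.521 -0.432  0.227] w 0.0855 g 0.0 F [-0.2  0.5 -0.5]
t 21.89 p [ 0.519 -0.43   0.225] w 0.0206 g 58.6 F [-4.2  3.6  3.1]
err [-1.85745204e-03  1.93338841e-03 -9.94354613e-05]
t 22.38 p [ 0.508 -0.417  0.232] w 0.0203 g 58.7 F [ 1.  -0.1 -5.3]
t 22.86 p [ 0.494 -0.403  0.237] w 0.0201 g 58.8 F [ 0.9  0.9 -6.8]
t 23.34 p [ 0.481 -0.389  0.24 ] w 0.0201 g 58.8 F [ 0.9  1.8 -6.8]
t 23.82 p [ 0.468 -0.375  0.241] w 0.0204 g 58.8 F [ 1.9  2.6 -8.4]
t 24.32 p [ 0.468 -0.375  0.241] w 0.0203 g 58.8 F [ 3.   2.9 -7.5]
bar far f0 245.93507317266784 56.354231450952454 629.9684796594607 57.30385220683161
bar -.1 227.80199949483958 53.293280434613166 610.588878859068 56.790631422434146
kick elbow f0 157.51518037830607 236.64132353512215 547.171612254082 245.50793934586508
```

View pics/c4.png

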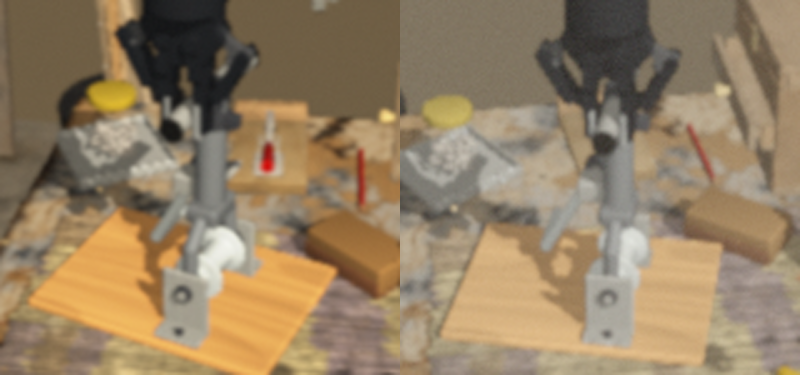

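The frame is upright. The kickstand elbow sits at crop (157,237) in the side view and (547,245) in the scene view, exactly where it is predicted for f=0 and q=2.05. The bar is held at 59 N, the jar is in the tray, and the kickstand is off the foot.

```bash
python3 - <<'E'
from h import *
stat(); print(order.finish_job())
E
```

```text
t 24.43 p [ 0.468 -0.375  0.241] w 0.0201 g 58.8 F [ 3.1  2.7 -8.4]
the job is handed in; nothing more can be done
None
```

I handed the job in at about 24 s, with no verdict shown: the jar is upright in the tray and released, the kickstand is fully down, and the frame is held upright by the crossbar at about 59 N.

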